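Lean the blue reference card on the microscope bench's sloped rest

TASK

Take the blue-banded reference card off its hook (lift it over the upturned hook end) and lean it, right way up and centred, flat against the sloped rest with its lower edge standing on the orange ledge. The ledge may have been clamped at any height, so lower the card gently until you feel it stand, never forcing it or letting it drop or fall, and let go. Leave the other cards hanging and everything else where it is.

Things in the scene. Friction and masses are not known exactly. Their poses are not given: they have to be found in the camera images.
- card_blue: card to move, rigid, 70 wide (y) x 170 tall (z) x 8 mm thick (x), 0.08-0.15 kg; white, swatches below, solid blue band over the top 55 mm (grip there, from above); both faces alike. Hangs upright on any of the rack's 3 hooks by a slot on its middle line, 22 mm wide, 81 to 115 mm above its lower edge; x axis along the hook. Origin: middle of the lower edge, z up the card
- card_yellow: Bystander: same card with a yellow band. Same size, frame and way of hanging; leave it hanging
- card_grey: Bystander: same card with a grey band. Same size, frame and way of hanging; leave it hanging
- rack: Fixed rack, 300 mm long (y): black base, two posts, cross bar 52 mm behind the cards (x = -52 mm, top 145 mm above the table), three steel hooks at y = -95, 0, +95 mm pointing to its +x (away from the robot, give or take the yaw). Cards hang at x = 0, lower edge 22 mm above the table. Origin: on the table under the middle hook, in the plane of the cards
- rack_hook (a point): Where the middle card rests on its hook: 134 mm above the rack's origin, on the middle line of the 6 mm round hook bar (all hooks alike). The bar's end turns up at x = 20 mm from here (front face at 23 mm), to 18 mm above here. To come off, a card must rise more than 15 and less than 28 mm (then the slot's lower end meets the bar), then go more than 27 mm to the rack's +x
- easel: Fixed sloped rest: black base plate 130 x 120 x 10 mm carrying an aluminium backstop and an orange ledge; it faces its +x (away from the robot, give or take the yaw). Origin: on the table under the plate, 20 mm in front of its middle
- backstop: The rest's sloped aluminium plate, 110 mm wide (y), 145 mm long up the slope (z), 6 mm thick, leaning back 0.436 rad (25 degrees) from vertical, its top towards the robot. Origin: middle of the lower end of its front face, 12 mm above the table; x out of the front face, z up the slope
- ledge_low (a point): Point of the backstop 20 mm up the slope and 12 mm out: the lowest place of the orange ledge's floor. The ledge (110 mm wide, square to the slope) is a trough from the face to 24 mm out, lip 7 mm high, floor a dark rubber pad that gives 1 mm per 2.5 N, 4 mm at most; the floor is clamped 0 to 25 mm up the slope from this point, height not reported: see it or feel for it
- backstop_top (a point): Middle of the top edge of the backstop's front face (145 mm up the slope); the card on the ledge stands 45 to 70 mm beyond it
- dropper: Bystander: amber dropper bottle, 44 mm in diameter, 85 mm tall; origin under its middle
- dish: Bystander: shallow glass dish, 90 mm in diameter, 16 mm tall; origin under its middle
- jar: Bystander: glass jar with blue cap, 56 mm in diameter, 60 mm tall; origin under its middle
- slidebox: Bystander: green open slide box, 100 x 160 x 35 mm; origin under its middle
Things that resemble listed ones, but are neither listed nor needed, are in the scene too. What is shaped like the card_blue but pink is not meant. What is shaped like the easel but red is not meant.

How it is judged:
On the way, in this order (a step that is already met when the one before it is completed fails the run):
1. the blue card is held in the gripper, off its hook (contact force between card_blue and the fingers above 1 N and contact force between card_blue and rack below 0.05 N and distance of card_blue from where it was at the start of the episode above 0.06 m and height (world z) of card_blue above 0.03 m), for 0.2 s.
2. the blue card leans flat on the sloped rest, its lower edge on the ledge (angle between the x axis of card_blue and the x axis of backstop, either way round below 0.1 rad and angle between the y axis of card_blue and the y axis of backstop, either way round below 0.1 rad and angle between card_blue's own z axis and vertical below 0.6 rad and y of card_blue in the frame of backstop between -0.02 and 0.02 m and x of card_blue in the frame of backstop between 0 and 0.018 m and z of card_blue in the frame of backstop between 0.015 and 0.05 m and contact force between card_blue and easel above 0.2 N), for 0.2 s.
At the end, for the whole second after the job is handed in: The blue card leans right way up on the rest, flat and square to it within 0.1 rad, within 20 mm of its middle, lower edge in the trough on the ledge (15 to 50 mm up the slope), released, at rest; other cards within 40 mm, other bystanders within 30 mm of their starts (all of step 2 and contact force between card_blue and the fingers below 0.05 N and linear speed of card_blue below 0.02 m/s and angular speed of card_blue below 0.15 rad/s and distance of each of dropper, dish, jar, slidebox from where it was at the start of the episode below 0.03 m and distance of each of card_yellow, card_grey from where it was at the start of the episode below 0.04 m); the robot touches nothing.
It fails at once if another card is knocked off its place on the rack (distance of any of card_yellow, card_grey from where it was at the start of the episode above 0.04 m).
It fails at once if something else on the bench is pushed about (distance of any of dropper, dish, jar, slidebox from where it was at the start of the episode above 0.03 m).
It fails at once if the blue card is dropped or falls out of the hand (linear speed of card_blue above 0.25 m/s and contact force between card_blue and the fingers below 0.2 N).
It fails at once if the blue card is jammed hard into the rest (contact force between card_blue and easel above 25 N).
It fails at once if the rack is wrenched with the blue card (contact force between card_blue and rack above 40 N).
It also fails if it takes over 45 s, if anything falls off the work surface, if the arm or the gripper's body presses on something with over 40 N, if the wrist force passes 120 N, or if a joint passes its speed limit or range.

ROBOT

A 6-joint arm with a two-finger parallel gripper is mounted at the origin on the work surface. World frame = base frame: x ahead of the robot, y to its left, z up, the work surface at z = 0. Lengths are in m, angles in rad, forces in N, time in s.
With the tool pointing down it reaches from about 0.35 to 0.875 m from the base axis. Payload 15.5 kg.
Tool frame: the origin (TCP) lies at the very end of the fingers, on their centre line; the grasp point (between the pads) lies 19 mm behind it; z points along the fingers, y is the line along which they close (so a half turn about z gives the same grasp; the last joint's range is limited). The gripper opens to 85 mm and grips with 20 to 120 N. Pads are 22 mm wide; open, the fingers measure 114 mm over their backs; the gripper's body (76 mm by 85 mm) begins 54 mm behind the grasp point. The pads swing forward as they close: fully open they stand 13 mm farther back than shut.
Start: joints at [1.135, 0.494, 1.345, -0, 1.302, -0.096], TCP at [0.208, 0.589, 0.231] pointing down, gripper open.
Joint ranges: [-2.91, 2.91], [-0.82, 2.16], [0.22, 2.67], [-1.22, 4.37], [0.12, 2.79], [-3.08, 3.08]. Speed limits (rad/s): [1.89, 1.89, 2.57, 3.01, 3.01, 3.01].

INTERFACE

Orientations are given as a unit quaternion [x, y, z, w].
In Python, from workcell import robot, snapshot gives the robot as it stands. The module is installed in compiled form; this text tells all that it offers.
- The arm moves only by the tool step_arm, never from a script. Its argument "deltas" is text: rows parted by semicolons, each of 7 numbers parted by spaces: the turn, a rotation vector about the tool's x, y, z in rad, then the shift along the tool's x, y, z in m, then the gripper's target within -1 to 1 (fully open at 1, half-way at 0, shut at -1). In form: rx ry rz x y z grip; .... A call has 1 to 8 rows; each row shifts and turns the commanded pose from where the row before left it, along the tool's axes as they then stand; what a row does not reach is not made up. A row lasts 1/12 s, in which the tool goes at most 41.7 mm and 7.16 degrees, less where a joint would pass 70% of its speed; a pose out of reach is approached as far as the arm can. A call is refused whole if a number of a shift passes 0.0417 or a number of a turn 0.125, either way. A call with a gripper value outside its range is refused whole. The fingers move at their own pace and stop on an object; "newtons" is the grip in N (left out, the last holds). Time passes only in rows, so rows that do not move let the fingers close. It gives the time, the measured TCP pose, the force and the opening at its end, in the units of the state.
- robot.read_state(): the state, without advancing time (a new reading comes with each control period).
- snapshot(name): name is "scene" or "top" or "wrist"; returns a dict with "img" (420x560x3 uint8, blue, green, red), "K" (3x3 intrinsics, pixels), "world_to_cam" (4x4, takes a point from world to camera coordinates). Camera axes: x right, y down, z forward; pixel columns grow to the right and rows downward; lengths in m; the calibration is good to about 2 mm. A picture is of the moment at which its call begins. There is no depth.
- robot.sign_off(): hands the job in, once; it reports no verdict.
The state is a dict: "clock": time; "q": joint angles; "qvel": joint speeds; "joint_efforts": joint torques, N m; "tool_pos": TCP position; "tcp_rot": TCP orientation; "ft_force": force on the tool from outside, world axes, zero at the start; "ft_torque": the same for the moment, N m; "grip_width": finger opening in m.
Only numpy, scipy, OpenCV 4.12 (cv2) and the standard library are available. Lean on these libraries where they do the work, as an engineer would, in place of code of your own. Each camera call takes 0.05 s, during which the arm holds its last target. There are 200 camera calls.

## Working session

There is one attempt and no reset: what is moved stays moved. The work goes in short steps, Python scripts to look and compute and a tool call to move; the robot and the scene stay as the last step left them, time stands still between calls to the robot, and variables do not carry over. Pictures are saved under pics/ and viewed, on a budget of 10 in all, crops included, one or two more only if the job needs it, and the job is handed in when it is done.

Besides the shell and the picture viewer there is one more tool, called after ">>>" as name(argument=value, ...) on one line, values as JSON. step_arm: Moves the arm, as the interface text tells. Its arguments: {"type":"object","properties":{"deltas":{"type":"string"},"newtons":{"type":"number"}},"required":["deltas"]}

```bash
mkdir -p pics; python3 - <<'E'
from workcell import robot, snapshot
import cv2,pickle
s=robot.read_state();print({k:(v if isinstance(v,float) else [round(float(x),4) for x in v]) for k,v in s.items() if k in('clock','tool_pos','tcp_rot','ft_force','grip_width')})
for n in("scene","top","wrist"):
    d=snapshot(n);cv2.imwrite(f"pics/{n}0.png",d["img"]);pickle.dump(d,open(f"pics/{n}0.pkl","wb"))
    print(n,d["K"].round(1).tolist(),d["world_to_cam"].round(3).tolist())
E
```

```text
{'clock': 0.0, 'tool_pos': [0.2082, 0.5889, 0.2307], 'tcp_rot': [0.1691, 0.9856, -0.0006, -0.0002], 'ft_force': [0.6486, 0.473, 0.1441], 'grip_width': 0.08553434217610686}
scene [[403.0, 0.0, 281.1], [0.0, 403.0, 205.6], [0.0, 0.0, 1.0]] [[-0.846, 0.534, 0.003, 0.46], [0.423, 0.673, -0.607, -0.195], [-0.326, -0.512, -0.795, 1.31], [0.0, 0.0, 0.0, 1.0]]
top [[470.7, 0.0, 285.2], [0.0, 470.7, 208.5], [0.0, 0.0, 1.0]] [[0.049, -0.999, -0.006, -0.007], [-0.969, -0.046, -0.243, 0.583], [0.243, 0.018, -0.97, 1.067], [0.0, 0.0, 0.0, 1.0]]
wrist [[358.4, 0.0, 278.9], [0.0, 358.4, 207.0], [0.0, 0.0, 1.0]] [[0.333, 0.943, -0.002, -0.625], [0.897, -0.317, 0.309, -0.041], [0.291, -0.105, -0.951, 0.382], [0.0, 0.0, 0.0, 1.0]]
```

View pics/scene0.png

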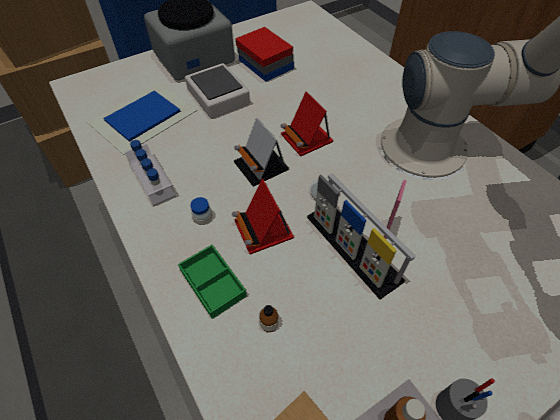

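View pics/top0.png

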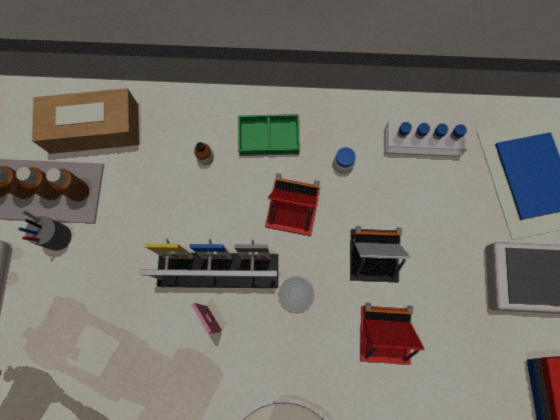

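Blue-banded candidates: the blue-banded card on the middle hook, scene (352,217) / top (208,247). Look-alikes are the grey card (327,192), the yellow card (380,245), the pink card (397,205) and the blue book (142,115). For the rest: aluminium at scene (260,150) / top (378,252); red ones at scene (265,220) and (308,125). I choose the middle card and the aluminium rest, and check both in one crop sheet.

```bash
python3 - <<'E'
import cv2,numpy as np
s=cv2.imread("pics/scene0.png");t=cv2.imread("pics/top0.png")
def c(i,x,y,w,h,k): return cv2.resize(i[y:y+h,x:x+w],None,fx=k,fy=k,interpolation=cv2.INTER_CUBIC)
# each tile 400x300
tiles=[c(s,300,165,120,135,1),]
A=cv2.resize(s[165:300,300:420],(400,300*450//300))
sheet=np.zeros((600,800,3),np.uint8)
sheet[:300,:400]=c(t,140,225,160,75*1+45,2.5)[:300,:400]   # top rack: x=140+u/2.5,y=225+v/2.5
sheet[:300,400:]=c(t,335,215,80,60,5)  # top easel
sheet[300:,:400]=c(s,300,170,133,100,3)[:300,:400] if False else c(s,300,170,160,120,2.5)
sheet[300:,400:]=c(s,225,110,80,60,5) if False else c(s,222,113,80,75,4)[:300,:400] if False else np.pad(c(s,222,113,80,75,4),((0,0),(0,80),(0,0)))
cv2.imwrite("pics/sheet.png",sheet)
E
```

```text
(no output)
```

View pics/sheet.png

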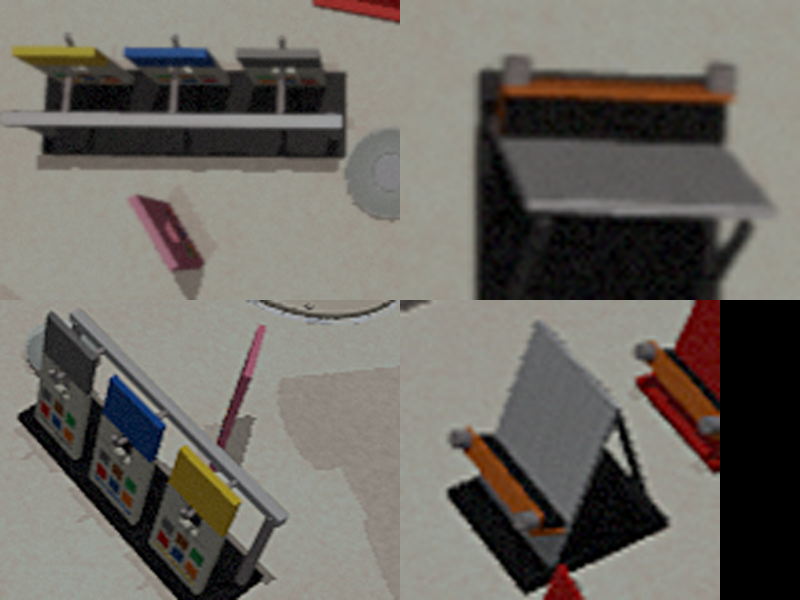

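The crops confirm it: the blue band is on the middle card (scene 352,217; top 208,247), and the aluminium rest has its orange lip in front. Next I fit both poses from the two views.

```bash
cat > h.py <<'E'
import cv2,numpy as np,pickle
from scipy.optimize import least_squares,minimize
from scipy.spatial.transform import Rotation as R
L=lambda n:pickle.load(open(f"pics/{n}.pkl","rb"))
def proj(d,P):
    p=np.atleast_2d(P)@d["world_to_cam"][:3,:3].T+d["world_to_cam"][:3,3]
    q=p@d["K"].T; return q[:,:2]/q[:,2:]
def hsvmask(img,lo,hi): return cv2.inRange(cv2.cvtColor(img,cv2.COLOR_BGR2HSV),lo,hi)
def box(p,x,y,z):  # p: x,y,z,yaw
    g=np.array([[a,b,c] for a in x for b in y for c in z])
    return R.from_euler('z',p[3]).apply(g)+p[:3]
def bs(p): # backstop frame from easel-like (bx,by,yaw): origin z=.012
    return R.from_euler('zy',[p[2],-0.436]),np.array([p[0],p[1],.012])
E
python3 - <<'E'
from h import *
def fit(views,P0,box_):
    ms=[]
    for n,(x,y,w,h),lo,hi in views:
        d=L(n);m=np.zeros((420,560),np.uint8);m[y:y+h,x:x+w]=hsvmask(d["img"],lo,hi)[y:y+h,x:x+w]
        ms.append((d,cv2.GaussianBlur(m.astype(float)/255,(0,0),.7)));print(n,(m>0).sum())
    def cost(p):
        c=0
        for d,m in ms:
            h=cv2.convexHull(proj(d,box_(p)).astype(np.float32))
            r=np.zeros((420,560),np.uint8);cv2.fillConvexPoly(r,np.round(h*16).astype(np.int32),255,cv2.LINE_AA,4)
            c+=((cv2.GaussianBlur(r/255.,(0,0),.7)-m)**2).sum()/m.sum()
        return c
    best=None
    for s in range(4):
        r=minimize(cost,P0+np.random.default_rng(s).normal(0,1,4)*[.006,.006,.004,.06],method='Nelder-Mead',options=dict(initial_simplex=None,xatol=1e-5,fatol=1e-5,maxiter=900))
        if best is None or r.fun<best.fun: best=r
    return best.x.round(4),best.fun
# rough seeds via triangulation
def tri(a,b):
    d,e=L("top0"),L("scene0")
    X=cv2.triangulatePoints(d["K"]@d["world_to_cam"][:3],e["K"]@e["world_to_cam"][:3],np.float64(a),np.float64(b));return (X[:3]/X[3]).ravel()
c=tri((208,246),(353,203));print("card top",c)
lo,hi=(100,120,40),(130,255,255)
print(fit([("top0",(185,235,50,25),lo,hi),("scene0",(335,190,40,50),lo,hi)],np.array([c[0],c[1],.022,0.]),lambda p:box(p,(-.004,.004),(-.035,.035),(.115,.17))))
print("TL",tri((361,257.4),(275.7,140)),"TR",tri((409.5,257.4),(257,118.5)))
pts=[("top0",(361,257.4),.055,.145),("top0",(409.7,257.4),-.055,.145),("scene0",(275.7,140),.055,.145),("scene0",(257,118.5),-.055,.145)]
def res(p):
    Rb,o=bs(p);return np.concatenate([proj(L(n),Rb.apply([0,y,z])+o)[0]-uv for n,uv,y,z in pts])
s=least_squares(res,[.55,-.15,0.]);print("backstop",s.x.round(4),s.fun.round(1))
# ledge: left bottom visible face points in top; solve z along slope at y=+-
Rb,o=bs(s.x)
for z in (.02,.03,.045): print(z,[proj(L(n),Rb.apply([[0,.055,z],[0,-.055,z],[.024,.055,z+.007],[.024,-.055,z+.007]])+o).round(1).tolist() for n in("top0","scene0")])
E
```

```text
card top [0.46186614 0.17534125 0.20393139]
top0 208
scene0 421
(array([ 0.4647,  0.1844,  0.0197, -0.0313]), np.float64(0.32893549861823523))
TL [ 0.46367893 -0.15429175  0.13340497] TR [ 0.46650801 -0.25931809  0.13747775]
backstop [ 0.5266 -0.2044  0.0232] [-1.4 -1.1  0.   0.1  1.  -1.3 -0.9 -2. ]
0.02 [[[353.1, 241.6], [397.9, 242.8], [353.8, 232.9], [399.1, 234.0]], [[261.7, 173.5], [243.0, 151.1], [256.1, 172.3], [237.3, 149.7]]]
0.03 [[[353.5, 242.7], [398.7, 243.8], [354.3, 233.9], [400.0, 235.0]], [[262.9, 170.8], [244.0, 148.5], [257.2, 169.7], [238.3, 147.0]]]
0.045 [[[354.2, 244.3], [400.0, 245.5], [355.1, 235.4], [401.3, 236.5]], [[264.6, 166.8], [245.5, 144.5], [258.9, 165.6], [239.8, 143.0]]]
```

>>> step_arm(deltas="0 0 0 -0.0315 -0.0247 -0.004 1;0 0 0 -0.0315 -0.0247 -0.004 1;0 0 0 -0.0315 -0.0247 -0.004 1;0 0 0 -0.0315 -0.0247 -0.004 1;0 0 0 -0.0315 -0.0247 -0.004 1;0 0 0 -0.0315 -0.0247 -0.004 1;0 0 0 -0.0315 -0.0247 -0.004 1;0 0 0 -0.0315 -0.0247 -0.004 1")

```text
clock: 0.82
tool_pos: [0.3806, 0.3172, 0.2635]
tcp_rot: [0.169, 0.986, -0.0, -0.0]
ft_force: [0.8, 0.1, 0.3]
grip_width: 0.0848
```

>>> step_arm(deltas="0 0 0 -0.0315 -0.0247 -0.002 1;0 0 0 -0.0315 -0.0247 -0.002 1;0 0 0 -0.0315 -0.0247 -0.002 1;0 0 0 -0.0315 -0.0247 -0.002 1;0 0 0.115 0 0 0 1;0 0 0.115 0 0 0 1;0 0 0.115 0 0 0 1;0 0 0.115 0 0 0 1")

```text
clock: 1.48
tool_pos: [0.4659, 0.1834, 0.2711]
tcp_rot: [0.392, 0.92, -0.0, -0.0]
ft_force: [0.3, 0.2, 0.2]
grip_width: 0.0855
```

>>> step_arm(deltas="0 0 0.115 0 0 0 1;0 0 0.115 0 0 0 1;0 0 0.115 0 0 0 1;0 0 0.115 0 0 0 1;0 0 0.115 0 0 0 1;0 0 0.115 0 0 0 1;0 0 0.115 0 0 0 1;0 0 0 0 0 0 1")

```text
clock: 2.15
tool_pos: [0.4658, 0.1838, 0.2711]
tcp_rot: [0.721, 0.693, -0.0, -0.0]
ft_force: [0.1, 0.4, 0.4]
grip_width: 0.0853
```

```bash
cat >> h.py <<'E'
from workcell import robot,snapshot
def st():
    s=robot.read_state();r=R.from_quat(s["tcp_rot"])
    print("t",round(s["clock"],2),"p",np.round(s["tool_pos"],4),"tool axes",r.as_matrix().T.round(3).tolist(),"F",np.round(s["ft_force"],2),"w",round(s["grip_width"],4),"q",np.round(s["q"],2));return np.array(s["tool_pos"]),r
def shot(n,o):
    d=snapshot(n);cv2.imwrite(f"pics/{o}.png",d["img"]);pickle.dump(d,open(f"pics/{o}.pkl","wb"));return d
E
python3 -c "
from h import *
st();shot('wrist','wrist1')"
```

```text
t 2.15 p [0.4658 0.1838 0.2711] tool axes [[0.04, 0.999, -0.0], [0.999, -0.04, -0.0], [-0.0, -0.0, -1.0]] F [0.14 0.4  0.38] w 0.0853 q [ 0.26  0.28  1.59 -0.    1.28  0.3 ]
```

View pics/wrist1.png

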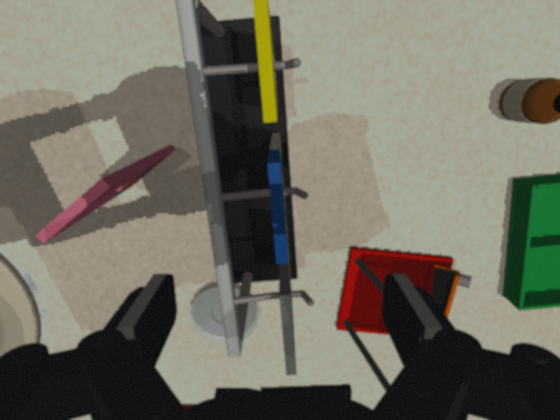

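The wrist view shows the blue card's top edge from (274,152) to (281,262), between the fingers and slightly rotated. I fit its pose from wrist + scene + top.

```bash
python3 - <<'E'
from h import *
lo,hi=(98,90,25),(130,255,255)
ms=[]
for n,(x,y,w,h) in [("wrist1",(255,135,45,140)),("scene0",(335,190,40,50)),("top0",(185,235,50,25))]:
    d=L(n);m=np.zeros((420,560),np.uint8);m[y:y+h,x:x+w]=hsvmask(d["img"],lo,hi)[y:y+h,x:x+w]
    ms.append((d,cv2.GaussianBlur(m/255.,(0,0),1)));print(n,(m>0).sum())
def cost(p,sel=(0,1,2)):
    c=0
    for i in sel:
        d,m=ms[i]
        h=cv2.convexHull(proj(d,box(p,(-.004,.004),(-.035,.035),(.115,.17))).astype(np.float32))
        r=np.zeros((420,560),np.uint8);cv2.fillConvexPoly(r,np.round(h*16).astype(np.int32),255,cv2.LINE_AA,4)
        c+=((cv2.GaussianBlur(r/255.,(0,0),1)-m)**2).sum()/m.sum()
    return c
for sel in((0,1,2),(0,1),(0,)):
    b=min((minimize(cost,np.array([.464,.182,.021,-.03])+np.random.default_rng(s).normal(0,1,4)*[.005,.005,.002,.05],args=(sel,),method='Nelder-Mead') for s in range(6)),key=lambda r:r.fun)
    print(sel,b.x.round(4),round(b.fun,3))
E
```

```text
wrist1 1627
scene0 442
top0 244
(0, 1, 2) [0.4652 0.1844 0.0209 0.0209] 0.157
(0, 1) [0.4655 0.1846 0.0218 0.0309] 0.054
(0,) [0.4655 0.1843 0.0214 0.0344] 0.01
```

>>> step_arm(deltas="0 0 -0.073 0 0 0.02 1;0 0 0 0 0 0.03 1;0 0 0 0 0 0.03 1;0 0 0 0 0 0.021 1;0 0 0 0 0 0.01 1;0 0 0 0 0 0 1;0 0 0 0 0 0 1")

```text
clock: 2.78
tool_pos: [0.4658, 0.1838, 0.1602]
tcp_rot: [0.692, 0.722, -0.0, -0.0]
ft_force: [1.1, 0.0, 0.7]
grip_width: 0.0853
```

>>> step_arm(deltas="0 0 0 0 0 0 -1;0 0 0 0 0 0 -1;0 0 0 0 0 0 -1;0 0 0 0 0 0 -1;0 0 0 0 0 0 -1;0 0 0 0 0 0 -1;0 0 0 0 0 0 -1;0 0 0 0 0 0 -1", newtons=40)

```text
clock: 3.45
tool_pos: [0.466, 0.1839, 0.1604]
tcp_rot: [0.693, 0.721, 0.0, 0.0]
ft_force: [-0.5, 0.1, 3.0]
grip_width: 0.0074
```

```bash
python3 -c "
from h import *
st()"
```

```text
t 3.45 p [0.466  0.1839 0.1604] tool axes [[-0.039, 0.999, 0.0], [0.999, 0.039, 0.0], [0.0, 0.0, -1.0]] F [-0.46  0.05  3.  ] w 0.0074 q [0.26 0.41 1.73 0.   1.   0.22]
```

>>> step_arm(deltas="0 0 0 0 0 -0.005 -1;0 0 0 0 0 -0.008 -1;0 0 0 0 0 -0.0085 -1;0 0 0 0 0 0 -1;0 0 0 0 0 0 -1")

```text
clock: 3.87
tool_pos: [0.4663, 0.184, 0.1825]
tcp_rot: [0.693, 0.721, 0.001, 0.0]
ft_force: [-0.1, -0.1, -1.3]
grip_width: 0.0072
```

>>> step_arm(deltas="0 0 0 0 0.01 0 -1;0 0 0 0 0.015 0 -1;0 0 0 0 0.015 0 -1;0 0 0 0 0.015 0 -1;0 0 0 0 0.01 0 -1;0 0 0 0 0 0 -1")

```text
clock: 4.37
tool_pos: [0.533, 0.1863, 0.1814]
tcp_rot: [0.693, 0.721, 0.0, 0.0]
ft_force: [-1.3, -0.3, -0.9]
grip_width: 0.0074
```

```bash
python3 -c "
from h import *
st();shot('wrist','wrist2')"
```

```text
t 4.37 p [0.533  0.1863 0.1814] tool axes [[-0.038, 0.999, 0.0], [0.999, 0.038, 0.001], [0.001, 0.0, -1.0]] F [-1.26 -0.29 -0.94] w 0.0074 q [ 0.23  0.46  1.56 -0.    1.12  0.19]
```

>>> step_arm(deltas="0 0 0 0 0 -0.02 -1;0 0 0 0 0 -0.035 -1;0 0 0 0 0 -0.04 -1;0 0 0 0 0 -0.04 -1;0 0 0 0 0 -0.035 -1;0 0 0 0 0 -0.01 -1")

```text
clock: 4.92
tool_pos: [0.5315, 0.1867, 0.3673]
tcp_rot: [0.693, 0.721, 0.003, 0.002]
ft_force: [-0.6, 0.0, 0.0]
grip_width: 0.0075
```

>>> step_arm(deltas="0 0 0 -0.02 0.007 0 -1;0 0 0 -0.04 0.007 0 -1;0 0 0 -0.041 0.007 0 -1;0 0 0 -0.041 0.007 0 -1;0 0 0 -0.041 0.007 0 -1;0 0 0 -0.041 0.007 0 -1;0 0 0 -0.041 0.007 0 -1;0 0 0 -0.03 0.007 0 -1")

```text
clock: 5.58
tool_pos: [0.5976, -0.1092, 0.3611]
tcp_rot: [0.694, 0.72, -0.0, -0.0]
ft_force: [0.2, 0.6, -1.4]
grip_width: 0.0077
```

>>> step_arm(deltas="0 0 0 -0.02 0 0 -1;0 0 0 0 0 0 -1;0 0 0 0 0 0 -1")

```text
clock: 5.83
tool_pos: [0.5984, -0.1268, 0.3609]
tcp_rot: [0.694, 0.72, -0.0, -0.001]
ft_force: [-0.5, -0.2, -1.9]
grip_width: 0.0076
```

```bash
python3 -c "
from h import *
st();shot('wrist','wrist3')"
```

```text
t 5.83 p [ 0.5984 -0.1268  0.3609] tool axes [[-0.037, 0.999, 0.001], [0.999, 0.037, -0.001], [-0.002, 0.001, -1.0]] F [-0.5  -0.18 -1.94] w 0.0076 q [-0.31  0.38  1.18  0.    1.58 -0.34]
```

View pics/wrist3.png

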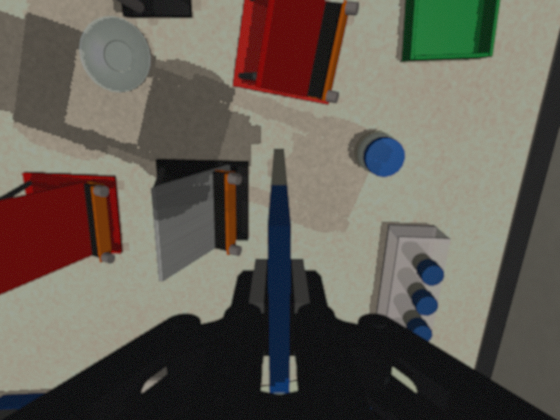

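The wrist view shows the card held straight down (280,150–390). The aluminium rest has top corners near (153,194) and (162,280) and an orange lip at x≈230. I take a second position for parallax.

>>> step_arm(deltas="0 0 0 0 -0.02 0 -1;0 0 0 0.01 -0.04 0 -1;0 0 0 0.01 -0.04 0 -1;0 0 0 0.01 -0.03 0 -1;0 0 0 0 -0.01 0 -1;0 0 0 0 0 0 -1;0 0 0 0 0 0 -1")

```text
clock: 6.47
tool_pos: [0.4581, -0.1009, 0.3622]
tcp_rot: [0.693, 0.721, 0.0, 0.0]
ft_force: [0.2, -0.4, -1.3]
grip_width: 0.0073
```

```bash
python3 -c "
from h import *
st();d=shot('wrist','wrist4')
a=L('wrist3')['img'][155:290,140:255];p=bs([.5266,-.2044,.0232])
q=proj(d,p[0].apply([[0,.055,.145],[0,-.055,.145],[.024,.055,.03],[.024,-.055,.03]])+p[1]);print(q.round())
x0,y0=np.maximum((q.min(0)-18).astype(int),0);print(x0,y0)
b=d['img'][y0:y0+135,x0:x0+135]
f=lambda i:cv2.resize(i,None,fx=4,fy=4,interpolation=cv2.INTER_CUBIC)[:540]
a,b=f(a)[:,:400],f(b)[:,:400];s=np.zeros((540,800,3),np.uint8);s[:a.shape[0],:a.shape[1]]=a;s[:b.shape[0],400:400+b.shape[1]]=b
cv2.imwrite('pics/s2.png',cv2.convertScaleAbs(s,alpha=1.5))"
```

```text
t 6.47 p [ 0.4581 -0.1009  0.3622] tool axes [[-0.04, 0.999, -0.0], [0.999, 0.04, 0.001], [0.001, -0.0, -1.0]] F [ 0.19 -0.38 -1.3 ] w 0.0073 q [-0.34  0.15  1.5   0.    1.49 -0.38]
[[282. 216.]
 [280. 305.]
 [334. 194.]
 [329. 269.]]
261 175
```

View pics/s2.png

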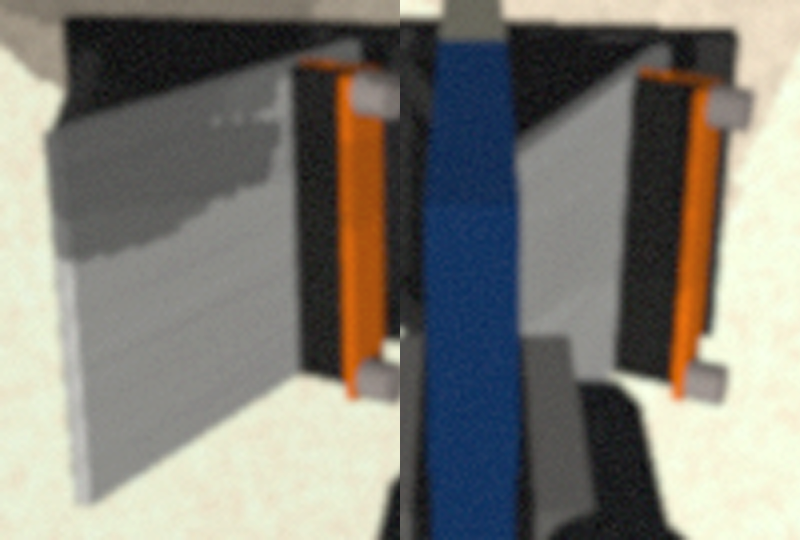

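```bash
python3 - <<'E'
from h import *
A=lambda u,v:(140+u/4,155+v/4)
B=lambda u,v:(261+(u-400)/4,175+v/4)
# name,uv,x,y,z(or None->h offset),isledge,weight
P=[("wrist3",A(64,127),0,.055,.145,0,1),("wrist3",A(94,499),0,-.055,.145,0,1),
("wrist3",A(296,65),0,.055,0,1,1),("wrist3",A(300,373),0,-.055,0,1,1),
("wrist4",B(638,75),0,.055,0,1,1),("wrist4",B(615,370),0,-.055,0,1,1),
("wrist3",A(338,68),.024,.055,.007,1,1),("wrist3",A(346,395),.024,-.055,.007,1,1),
("wrist4",B(690,85),.024,.055,.007,1,1),("wrist4",B(672,395),.024,-.055,.007,1,1),
("scene0",(275.7,140),0,.055,.145,0,1.),("scene0",(257,118.5),0,-.055,.145,0,1.),("top0",(361,257.4),0,.055,.145,0,1.),("top0",(409.7,257.4),0,-.055,.145,0,1.)]
D={n:L(n) for n in("wrist3","wrist4","scene0","top0")}
def res(p,sel):
    Rb,o=bs(p);return np.concatenate([w*(proj(D[n],Rb.apply([x,y,z+(p[3] if l else 0)])+o)[0]-uv) for n,uv,x,y,z,l,w in sel])
for sel in(P,P[:10],P[:6]):
    s=least_squares(res,[.5266,-.2044,.02,.03],args=(sel,),loss='soft_l1');print(s.x.round(4));print(res(s.x,sel).reshape(-1,2).round(1).tolist())
E
```

```text
[ 0.5329 -0.2027  0.0127  0.0428]
[[-0.7, 0.3], [-0.5, 1.2], [-1.5, -1.4], [-0.0, -0.1], [-1.6, -1.1], [-0.7, 0.3], [0.8, 0.9], [0.4, -0.2], [1.5, 0.3], [-0.1, -0.0], [-0.8, -0.1], [-2.3, -0.9], [-2.1, -4.2], [-0.8, -2.5]]
[ 0.5336 -0.2023  0.0115  0.0441]
[[-0.0, -0.1], [0.0, 0.9], [-1.5, -1.6], [-0.1, -0.1], [-1.3, -1.2], [-0.5, 0.3], [0.8, 0.8], [0.4, -0.1], [1.9, 0.2], [0.1, 0.1]]
[ 5.340e-01 -2.028e-01 -1.000e-04  4.300e-02]
[[0.8, 0.4], [-0.1, 1.1], [-0.3, -1.3], [0.2, -0.1], [-0.3, -0.9], [-0.5, 0.2]]
```

Rest pose: backstop at about (0.533, −0.2025), yaw about 0.01, ledge floor about 43 mm up the slope (the feel will check this). I tilt the card to the slope while still high.

>>> step_arm(deltas="0 0 0.03 0 0 0 -1;-0.109 0 0 0 0 0 -1;-0.109 0 0 0 0 0 -1;-0.109 0 0 0 0 0 -1;-0.109 0 0 0 0 0 -1;0 0 0 0 0 0 -1;0 0 0 0 0 0 -1")

```text
clock: 7.1
tool_pos: [0.4577, -0.1019, 0.3616]
tcp_rot: [0.688, 0.693, 0.153, 0.151]
ft_force: [1.2, 0.2, -1.1]
grip_width: 0.0073
```

```bash
cat >> h.py <<'E'
BP=[.5332,-.2025,.011];CL=.139
def rel():
    p,r=st();Rb,o=bs(BP)
    e=p+r.apply([0,0,CL]) # card lower edge
    print("card edge in backstop mm",(Rb.inv().apply(e-o)*1e3).round(1),"card axes err (rotvec in tool)",(r.inv()*Rb*R.from_matrix(np.array([[0,1,0],[1,0,0],[0,0,-1]]).T)).as_rotvec().round(3))
    return p,r,Rb,o,e
def to(x,y,z):
    p,r,Rb,o,e=rel();print("tool shift mm to",(x,y,z),(r.inv().apply(Rb.apply([x,y,z])+o-e)*1e3).round(1))
E
python3 -c "
from h import *
to(.011,0,.085)"
```

```text
t 7.1 p [ 0.4577 -0.1019  0.3616] tool axes [[-0.008, 1.0, 0.001], [0.907, 0.007, 0.42], [0.42, 0.004, -0.907]] F [ 1.19  0.18 -1.05] w 0.0073 q [-0.49 -0.05  1.8   0.24  1.01 -0.59]
card edge in backstop mm [ 80.  100.2 209.8] card axes err (rotvec in tool) [-0.002 -0.004 -0.004]
tool shift mm to (0.011, 0, 0.085) [-101.   -68.3  124.6]
```

>>> step_arm(deltas="0 0 0 -0.015 -0.01 0 -1;0 0 0 -0.025 -0.016 0.01 -1;0 0 0 -0.025 -0.016 0.02 -1;0 0 0 -0.021 -0.012 0.03 -1;0 0 0 -0.015 -0.01 0.03 -1;0 0 0 0 0 0.024 -1;0 0 0 0 0 0.01 -1;0 0 0 0 0 0 -1")

```text
clock: 7.77
tool_pos: [0.4548, -0.2029, 0.2199]
tcp_rot: [0.687, 0.694, 0.154, 0.149]
ft_force: [-0.0, 1.0, -0.7]
grip_width: 0.0071
```

>>> step_arm(deltas="0 0 0 0 0 0 -1;0 0 0 0 0 0 -1")

```text
clock: 7.93
tool_pos: [0.4544, -0.203, 0.2231]
tcp_rot: [0.687, 0.694, 0.154, 0.152]
ft_force: [-0.2, -0.2, -1.4]
grip_width: 0.0076
```

```bash
python3 -c "
from h import *
to(.011,0,.055);shot('wrist','w5');d=shot('scene','s5');t=shot('top','t5')
Rb,o=bs(BP);q=lambda d:proj(d,Rb.apply([0,0,.1])+o)[0].astype(int)
s=np.zeros((600,800,3),np.uint8)
x,y=q(d);s[:300,:400]=cv2.resize(d['img'][y-45:y+45,x-60:x+60],(400,300),interpolation=cv2.INTER_CUBIC)
x,y=q(t);s[300:,:400]=cv2.resize(t['img'][y-45:y+45,x-60:x+60],(400,300),interpolation=cv2.INTER_CUBIC)
w=L('w5');s[:300,400:]=cv2.resize(w['img'],(400,300))
x,y=q(w);print(x,y);x=min(max(x,100),460);y=min(max(y,75),345);s[300:,400:]=cv2.resize(w['img'][y-75:y+75,x-100:x+100],(400,300))
cv2.imwrite('pics/s5m.png',cv2.convertScaleAbs(s,alpha=1.4))"
```

```text
t 7.93 p [ 0.4544 -0.203   0.2231] tool axes [[-0.01, 1.0, -0.0], [0.906, 0.01, 0.422], [0.422, 0.004, -0.906]] F [-0.18 -0.23 -1.43] w 0.0076 q [-0.74  0.2   1.97  0.47  0.7  -1.07]
card edge in backstop mm [17.7 -0.1 85.6] card axes err (rotvec in tool) [ 0.    -0.004 -0.001]
tool shift mm to (0.011, 0, 0.055) [-0.1 -6.7 30.6]
254 197
```

View pics/s5m.png

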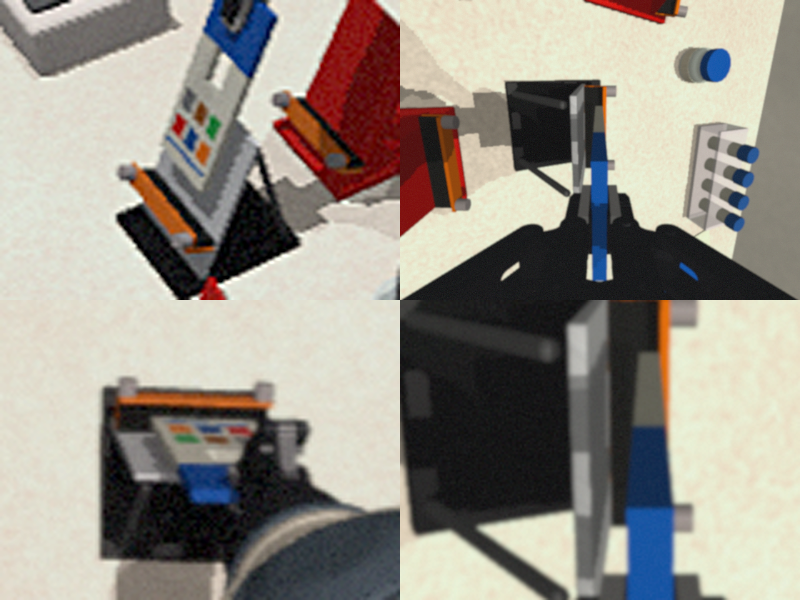

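Scene, top and wrist crops show the card centred above the trough and parallel to the plate, with a gap to the plate and still clear of the ledge. I shift 5 mm in, lower to about 10 mm above the expected floor, then feel.

>>> step_arm(deltas="0 0 0 0 -0.0055 0 -1;0 0 0 0 0 0.01 -1;0 0 0 0 0 0.012 -1;0 0 0 0 0 0.008 -1;0 0 0 0 0 0 -1;0 0 0 0 0 0 -1;0 0 0 0 0 0 -1")

```text
clock: 8.67
tool_pos: [0.4609, -0.2027, 0.1932]
tcp_rot: [0.687, 0.694, 0.154, 0.152]
ft_force: [0.3, -0.8, -1.1]
grip_width: 0.007
```

```bash
python3 -c "
from h import *
rel()"
```

```text
t 8.67 p [ 0.4609 -0.2027  0.1932] tool axes [[-0.009, 1.0, -0.0], [0.906, 0.008, 0.422], [0.422, 0.004, -0.906]] F [ 0.28 -0.83 -1.06] w 0.007 q [-0.73  0.26  2.    0.52  0.61 -1.12]
card edge in backstop mm [11.   0.2 55.8] card axes err (rotvec in tool) [ 0.    -0.004 -0.003]
```

>>> step_arm(deltas="0 0 0 0 0 0.002 -1;0 0 0 0 0 0.002 -1;0 0 0 0 0 0 -1")

```text
clock: 8.92
tool_pos: [0.4627, -0.2027, 0.1892]
tcp_rot: [0.687, 0.693, 0.154, 0.152]
ft_force: [-0.4, -0.1, -1.1]
grip_width: 0.0073
```

>>> step_arm(deltas="0 0 0 0 0 0.002 -1;0 0 0 0 0 0 -1;0 0 0 0 0 0 -1")

```text
clock: 9.17
tool_pos: [0.4635, -0.2026, 0.1873]
tcp_rot: [0.687, 0.693, 0.154, 0.152]
ft_force: [-0.5, 0.2, -1.0]
grip_width: 0.0072
```

>>> step_arm(deltas="0 0 0 0 0 0.002 -1;0 0 0 0 0 0 -1;0 0 0 0 0 0 -1")

```text
clock: 9.42
tool_pos: [0.4643, -0.2026, 0.1855]
tcp_rot: [0.687, 0.693, 0.154, 0.152]
ft_force: [-0.6, 0.2, -1.6]
grip_width: 0.0073
```

>>> step_arm(deltas="0 0 0 0 0 0.002 -1;0 0 0 0 0 0 -1;0 0 0 0 0 0 -1")

```text
clock: 9.67
tool_pos: [0.4652, -0.2026, 0.1837]
tcp_rot: [0.687, 0.693, 0.154, 0.152]
ft_force: [-0.3, 0.4, -1.3]
grip_width: 0.0076
```

Edge is now at about 45.5 mm with no contact yet. I go on in 1.5–2 mm steps.

>>> step_arm(deltas="0 0 0 0 0 0.0015 -1;0 0 0 0 0 0 -1;0 0 0 0 0 0 -1")

```text
clock: 9.92
tool_pos: [0.4658, -0.2026, 0.1823]
tcp_rot: [0.687, 0.693, 0.154, 0.152]
ft_force: [-0.9, -0.3, -1.6]
grip_width: 0.0073
```

>>> step_arm(deltas="0 0 0 0 0 0.0015 -1;0 0 0 0 0 0 -1;0 0 0 0 0 0 -1")

```text
clock: 10.17
tool_pos: [0.4665, -0.2026, 0.1811]
tcp_rot: [0.687, 0.693, 0.154, 0.152]
ft_force: [-1.7, -0.4, 1.7]
grip_width: 0.0072
```

The floor is felt: a jump of about 3 N along the slope at edge height about 42.7 mm, matching vision's 43 mm. Now I ease the card back toward the plate.

>>> step_arm(deltas="0 0 0 0 0 -0.0005 -1;0 0 0 0 -0.002 0 -1;0 0 0 0 -0.002 0 -1;0 0 0 0 0 0 -1;0 0 0 0 0 0 -1")

```text
clock: 10.58
tool_pos: [0.4625, -0.2026, 0.1797]
tcp_rot: [0.687, 0.693, 0.154, 0.152]
ft_force: [-1.2, -0.2, 0.1]
grip_width: 0.0072
```

```bash
cat >> h.py <<'E'
def f():
    p,r,Rb,o,e=rel();print("F in backstop axes",Rb.inv().apply(robot.read_state()["ft_force"]).round(2))
E
python3 -c "
from h import *
f()"
```

```text
t 10.58 p [ 0.4625 -0.2026  0.1797] tool axes [[-0.009, 1.0, 0.0], [0.906, 0.008, 0.422], [0.422, 0.004, -0.907]] F [-1.17 -0.16  0.1 ] w 0.0072 q [-0.72  0.29  2.02  0.55  0.57 -1.16]
card edge in backstop mm [ 6.7  0.3 42.9] card axes err (rotvec in tool) [-0.    -0.004 -0.003]
F in backstop axes [-1.01 -0.14  0.59]
```

>>> step_arm(deltas="0 0 0 0 -0.001 0 -1;0 0 0 0 0 0 -1;0 0 0 0 0 0 -1")

```text
clock: 10.83
tool_pos: [0.4617, -0.2027, 0.1794]
tcp_rot: [0.687, 0.693, 0.154, 0.152]
ft_force: [-0.2, 0.8, 0.5]
grip_width: 0.0072
```

>>> step_arm(deltas="0 0 0 0 -0.001 0 -1;0 0 0 0 0 0 -1;0 0 0 0 0 0 -1")

```text
clock: 11.08
tool_pos: [0.4608, -0.2027, 0.179]
tcp_rot: [0.687, 0.693, 0.154, 0.152]
ft_force: [-1.2, 0.3, 1.3]
grip_width: 0.0073
```

```bash
python3 -c "
from h import *
f();shot('wrist','w6')
w=L('w6');s=np.zeros((600,800,3),np.uint8)
Rb,o=bs(BP);x,y=proj(w,Rb.apply([0,0,.1])+o)[0].astype(int);print(x,y)
s=cv2.resize(w['img'][max(y-105,0):y+75+30,x-100:x+140],(800,600),interpolation=cv2.INTER_CUBIC)
cv2.imwrite('pics/w6c.png',cv2.convertScaleAbs(s,alpha=1.4))"
```

```text
t 11.08 p [ 0.4608 -0.2027  0.179 ] tool axes [[-0.009, 1.0, -0.0], [0.906, 0.008, 0.422], [0.422, 0.004, -0.906]] F [-1.24  0.33  1.31] w 0.0073 q [-0.73  0.29  2.02  0.55  0.57 -1.17]
card edge in backstop mm [ 4.9  0.3 42.9] card axes err (rotvec in tool) [ 0.    -0.004 -0.003]
F in backstop axes [-0.57  0.34  1.71]
269 216
```

View pics/w6c.png

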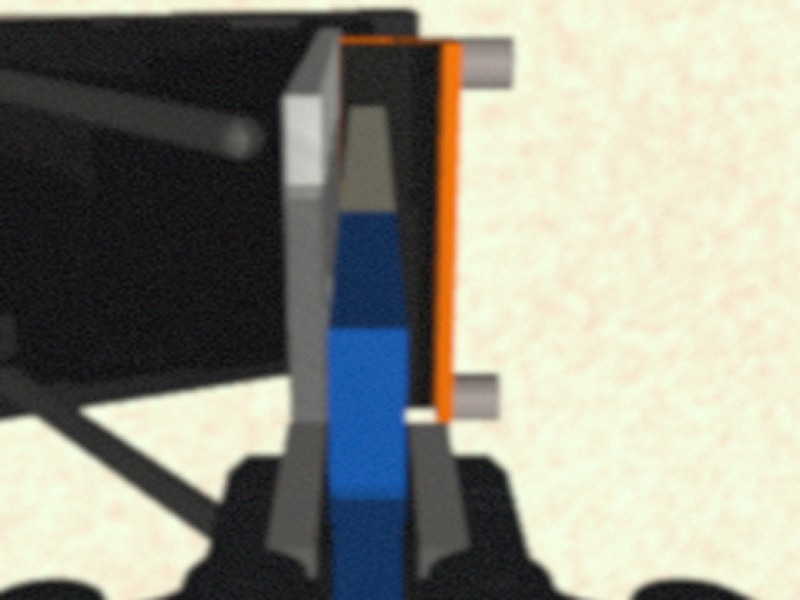

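The view shows the card's lower edge within about 1–2 mm of the plate (card edge x≈343, plate face x≈338), inside the trough and short of the lip at x≈440. I keep nudging until the plate pushes back.

>>> step_arm(deltas="0 0 0 0 -0.001 0 -1;0 0 0 0 0 0 -1;0 0 0 0 0 0 -1")

```text
clock: 11.38
tool_pos: [0.4599, -0.2027, 0.1785]
tcp_rot: [0.687, 0.693, 0.154, 0.152]
ft_force: [-1.5, -0.0, 0.3]
grip_width: 0.0073
```

>>> step_arm(deltas="0 0 0 0 -0.001 0 -1;0 0 0 0 0 0 -1;0 0 0 0 0 0 -1")

```text
clock: 11.63
tool_pos: [0.4589, -0.2027, 0.1781]
tcp_rot: [0.687, 0.693, 0.154, 0.152]
ft_force: [0.6, 0.2, 0.7]
grip_width: 0.0076
```

```bash
python3 -c "
from h import *
f()"
```

```text
t 11.63 p [ 0.4589 -0.2027  0.1781] tool axes [[-0.009, 1.0, 0.0], [0.906, 0.008, 0.422], [0.422, 0.004, -0.906]] F [0.59 0.18 0.73] w 0.0076 q [-0.73  0.29  2.03  0.56  0.57 -1.17]
card edge in backstop mm [ 2.8  0.3 42.9] card axes err (rotvec in tool) [-0.    -0.004 -0.003]
F in backstop axes [0.84 0.17 0.41]
```

>>> step_arm(deltas="0 0 0 0 -0.001 0 -1;0 0 0 0 0 0 -1;0 0 0 0 0 0 -1")

```text
clock: 11.88
tool_pos: [0.4582, -0.2028, 0.1778]
tcp_rot: [0.687, 0.693, 0.154, 0.152]
ft_force: [1.6, -0.3, 1.6]
grip_width: 0.0075
```

```bash
python3 -c "
from h import *
f()"
```

```text
t 11.88 p [ 0.4582 -0.2028  0.1778] tool axes [[-0.009, 1.0, -0.0], [0.906, 0.008, 0.423], [0.423, 0.004, -0.906]] F [ 1.56 -0.26  1.62] w 0.0075 q [-0.73  0.29  2.03  0.56  0.57 -1.18]
card edge in backstop mm [ 2.1  0.2 43. ] card axes err (rotvec in tool) [ 0.    -0.004 -0.003]
F in backstop axes [ 2.1  -0.28  0.81]
```

Contact with both plate (about 2 N) and floor (about 2 N) is established. I release gently.

>>> step_arm(deltas="0 0 0 0 0 0 -0.6;0 0 0 0 0 0 -0.3;0 0 0 0 0 0 0;0 0 0 0 0 0 0;0 0 0 0 0 0 0;0 0 0 0 0 0 0")

```text
clock: 12.38
tool_pos: [0.4581, -0.2027, 0.1777]
tcp_rot: [0.687, 0.693, 0.154, 0.152]
ft_force: [0.5, -0.3, 0.1]
grip_width: 0.0424
```

```bash
python3 -c "
from h import *
f();shot('wrist','w7');d=shot('scene','s7')
w=L('w7');Rb,o=bs(BP);x,y=proj(w,Rb.apply([0,0,.1])+o)[0].astype(int)
s=np.zeros((400,800,3),np.uint8);s[:,:400]=cv2.resize(w['img'][y-120:y+120,x-120:x+120],(400,400))
x,y=proj(d,Rb.apply([0,0,.1])+o)[0].astype(int);s[:,400:]=cv2.resize(d['img'][y-50:y+50,x-50:x+50],(400,400),interpolation=cv2.INTER_CUBIC)
cv2.imwrite('pics/m7.png',cv2.convertScaleAbs(s,alpha=1.4))"
```

```text
t 12.38 p [ 0.4581 -0.2027  0.1777] tool axes [[-0.009, 1.0, 0.0], [0.906, 0.008, 0.422], [0.422, 0.004, -0.906]] F [ 0.48 -0.3   0.06] w 0.0424 q [-0.73  0.29  2.03  0.56  0.57 -1.18]
card edge in backstop mm [ 1.8  0.3 42.9] card axes err (rotvec in tool) [-0.    -0.004 -0.003]
F in backstop axes [ 0.46 -0.31 -0.15]
```

View pics/m7.png

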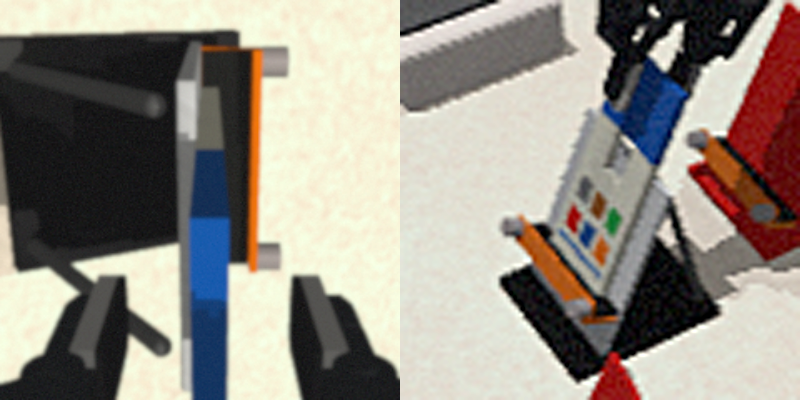

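The card leans flat on the plate, with its lower edge in the trough and the fingers clear on both sides. I retreat along the tool axis.

>>> step_arm(deltas="0 0 0 0 0 -0.01 0;0 0 0 0 0 -0.025 0;0 0 0 0 0 -0.035 0;0 0 0 0 0 -0.035 0;0 0 0 0 0 -0.02 0;0 0 0 0 0 0 0;0 0 0 0 0 0 0;0 0 0 0 0 0 0")

```text
clock: 13.15
tool_pos: [0.4053, -0.203, 0.2905]
tcp_rot: [0.687, 0.693, 0.154, 0.152]
ft_force: [0.3, -0.3, -0.5]
grip_width: 0.0425
```

```bash
python3 -c "
from h import *
d=shot('scene','s8');t=shot('top','t8');a=L('scene0')
# change vs start, away from arm
for n in('scene','top'):
    i,j=L(n+'0')['img'],L(n[0]+'8')['img']; 
Rb,o=bs(BP);q=lambda d,P:proj(d,P)[0].astype(int)
s=np.zeros((600,800,3),np.uint8)
x,y=q(d,Rb.apply([0,0,.1])+o);s[:300,:400]=cv2.resize(d['img'][y-45:y+45,x-60:x+60],(400,300),interpolation=cv2.INTER_CUBIC)
x,y=q(t,Rb.apply([0,0,.1])+o);s[300:,:400]=cv2.resize(t['img'][y-45:y+45,x-60:x+60],(400,300),interpolation=cv2.INTER_CUBIC)
s[:300,400:]=cv2.resize(d['img'],(400,300));s[300:,400:]=cv2.resize(t['img'],(400,300))
cv2.imwrite('pics/m8.png',cv2.convertScaleAbs(s,alpha=1.3))
st()
# predicted card corners on top/scene to compare with band mask
C=Rb.apply([[.004,y,.043+z] for y in(-.035,.035) for z in(.115,.17)])+o
print('pred band centre',proj(d,C).mean(0).round(1))
m=hsvmask(d['img'],(100,120,40),(130,255,255));x,y=proj(d,C).mean(0).astype(int);k=np.zeros_like(m);k[y-25:y+25,x-22:x+22]=m[y-25:y+25,x-22:x+22];M=cv2.moments(k,True);print('seen',M['m10']/M['m00'],M['m01']/M['m00'],M['m00'])
"
```

```text
t 13.25 p [ 0.4052 -0.2028  0.29  ] tool axes [[-0.009, 1.0, 0.001], [0.907, 0.008, 0.421], [0.421, 0.005, -0.907]] F [0.14 0.06 0.28] w 0.0426 q [-0.84  0.04  1.94  0.41  0.91 -1.06]
pred band centre [268.4 116.3]
seen 269.47752808988764 116.40168539325843 356.0
```

View pics/m8.png

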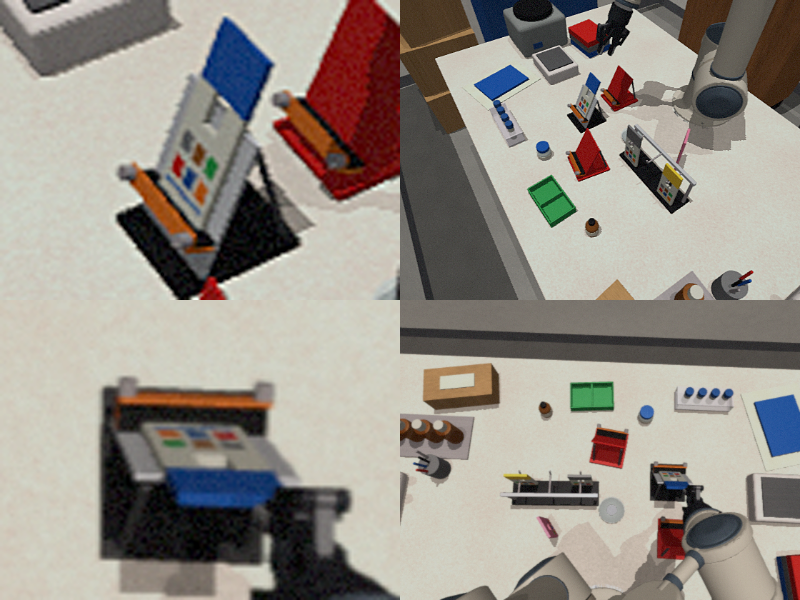

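The card leans centred and flat on the rest, its band within about 1 px of the prediction. The other cards are still hanging, the bystanders are in place and the arm is clear. I hand in.

```bash
python3 -c "
from workcell import robot
print(robot.sign_off())"
```

```text
the job is handed in; nothing more can be done
None
```

I took the blue-banded card off the middle hook (22 mm lift, then forward) and tilted it to 25°. I lowered it in 1.5–2 mm steps until it stood on the ledge, eased it back against the plate, released it and backed off. The job was handed in at about 13.3 s of the 45 s; sign-off gives no verdict.

- **Ledge height:** I felt the floor about 43 mm up the slope with a force change of about 3 N, which agrees with the 43 mm measured from the pictures.
- **Card position:** in the last pictures the card leans flat and centred. Its band centre was about 1 px from where I predicted, and the last measured card axes were within 0.005 rad of the rest.
- **Surroundings:** the yellow and grey cards still hang and nothing else looks moved, judged by eye rather than measured. The arm was clear.
- **Disagreement:** the plate pushed back with the card's computed position at about 2 mm from its face, where half the card's thickness would give 4 mm. That fits the camera calibration error of about 2 mm. The first estimate of the rest from the scene and top views alone was also about 6 mm off in x, and the wrist views corrected it.

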